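# Find the rattling parts case

### The job

Three sealed metal cases hang on the wooden board; one of them has a ball loose inside. Lift each one up and off the board and shake it in the air, all three of them, one after another: stand both silent cases upright on the black rubber mat, and hold the one that rattles out forward over the far side of the board, upright and well above the board's top. Finish while still holding it there, still and touching nothing else, and do not disturb the other things on the bench.

Things in the scene. Friction and masses are not known exactly. Their poses are not given: they have to be found in the camera images.
- case_a: one of three sealed aluminium boxes that look alike (names tell nothing of the contents): 96 mm long (x), 50 wide (y, sides to grip), 52 tall (z), latch on the front (-x); origin: centre of the underside. All three: hung, the underside is 55 mm above the bench; rise 20 mm to come free. 370 to 430 g each: weight does not tell. Grip firmly 15 mm below the top or it turns in the fingers
- case_b: one of three sealed aluminium boxes that look alike (names tell nothing of the contents): 96 mm long (x), 50 wide (y, sides to grip), 52 tall (z), latch on the front (-x); origin: centre of the underside. All three: a 24 mm wide steel hanger juts 18 mm from the back (+x), its strap's underside 44 mm above the origin, resting on the board's edge; its lip goes 16 mm lower, 14 mm behind the back
- case_c: one of three sealed aluminium boxes that look alike (names tell nothing of the contents): 96 mm long (x), 50 wide (y, sides to grip), 52 tall (z), latch on the front (-x); origin: centre of the underside. One of the three, any, hides a 36 mm, 190 g steel ball with 52 mm of run along x, 6 along y: tipped end to end it rolls to the low end; the others are packed, nothing in them moves
- board: wooden hanging board fixed upright on the bench, two level slats between end posts: 12 mm thick (its x), 360 mm long (its y), 100 mm high; origin at the centre of its underside, +x is its far side, away from the robot. The cases hang on its near (-x) side, 115 mm apart
- mat: black rubber mat fixed flat on the bench at the left: 160 mm (its x) by 300 mm (its y), 4 mm thick; origin at the centre of its underside
- collar: brass collar, 40 mm across, 28 mm high, on the bench between two of the hanging cases' columns, just in front of the board; to be left alone
- setting_block: dark steel setting block, 36 mm across, 34 mm high, on the bench between the other two cases' columns, just in front of the board; to be left alone
- jar: glass jar with red lid, 56 mm across, 75 mm high, beyond the board; to be left alone
- findings_tray: empty dark wooden tray 110 x 150 x 26 mm, beyond the board; to be left alone
- mug: white mug, 76 mm across, 90 mm high, on the right; to be left alone
- mallet: hammer 220 mm long lying on the right; to be left alone
- graver: screwdriver-like graver 170 mm long lying beyond the mat; to be left alone
Not all that is in view belongs to the job. What is shaped like the case_b but purple or turquoise is not meant.

How it is judged (in metres and radians):
On the way, in this order (a step that is already met when the one before it is completed fails the run):
1. a case is off the board and shaken in the air while the other two hang (((height (world z) of case_a above 0.08 m and (linear speed of case_a above 0.15 m/s or angular speed of case_a above 0.6 rad/s) and x of case_b in the frame of board between -0.09 and 0 m and height (world z) of case_b between 0.04 and 0.075 m and x of case_c in the frame of board between -0.09 and 0 m and height (world z) of case_c between 0.04 and 0.075 m) or (height (world z) of case_b above 0.08 m and (linear speed of case_b above 0.15 m/s or angular speed of case_b above 0.6 rad/s) and x of case_a in the frame of board between -0.09 and 0 m and height (world z) of case_a between 0.04 and 0.075 m and x of case_c in the frame of board between -0.09 and 0 m and height (world z) of case_c between 0.04 and 0.075 m) or (height (world z) of case_c above 0.08 m and (linear speed of case_c above 0.15 m/s or angular speed of case_c above 0.6 rad/s) and x of case_a in the frame of board between -0.09 and 0 m and height (world z) of case_a between 0.04 and 0.075 m and x of case_b in the frame of board between -0.09 and 0 m and height (world z) of case_b between 0.04 and 0.075 m))), for 0.04 s.
2. a case is shaken in the air while one other hangs and one has been set down (((height (world z) of case_a above 0.08 m and (linear speed of case_a above 0.15 m/s or angular speed of case_a above 0.6 rad/s) and x of case_b in the frame of board between -0.09 and 0 m and height (world z) of case_b between 0.04 and 0.075 m and height (world z) of case_c below 0.035 m) or (height (world z) of case_a above 0.08 m and (linear speed of case_a above 0.15 m/s or angular speed of case_a above 0.6 rad/s) and x of case_c in the frame of board between -0.09 and 0 m and height (world z) of case_c between 0.04 and 0.075 m and height (world z) of case_b below 0.035 m) or (height (world z) of case_b above 0.08 m and (linear speed of case_b above 0.15 m/s or angular speed of case_b above 0.6 rad/s) and x of case_a in the frame of board between -0.09 and 0 m and height (world z) of case_a between 0.04 and 0.075 m and height (world z) of case_c below 0.035 m) or (height (world z) of case_b above 0.08 m and (linear speed of case_b above 0.15 m/s or angular speed of case_b above 0.6 rad/s) and x of case_c in the frame of board between -0.09 and 0 m and height (world z) of case_c between 0.04 and 0.075 m and height (world z) of case_a below 0.035 m) or (height (world z) of case_c above 0.08 m and (linear speed of case_c above 0.15 m/s or angular speed of case_c above 0.6 rad/s) and x of case_a in the frame of board between -0.09 and 0 m and height (world z) of case_a between 0.04 and 0.075 m and height (world z) of case_b below 0.035 m) or (height (world z) of case_c above 0.08 m and (linear speed of case_c above 0.15 m/s or angular speed of case_c above 0.6 rad/s) and x of case_b in the frame of board between -0.09 and 0 m and height (world z) of case_b between 0.04 and 0.075 m and height (world z) of case_a below 0.035 m))), for 0.04 s.
3. a case is shaken in the air while the other two have been set down (((height (world z) of case_a above 0.08 m and (linear speed of case_a above 0.15 m/s or angular speed of case_a above 0.6 rad/s) and height (world z) of each of case_b, case_c below 0.035 m) or (height (world z) of case_b above 0.08 m and (linear speed of case_b above 0.15 m/s or angular speed of case_b above 0.6 rad/s) and height (world z) of each of case_a, case_c below 0.035 m) or (height (world z) of case_c above 0.08 m and (linear speed of case_c above 0.15 m/s or angular speed of case_c above 0.6 rad/s) and height (world z) of each of case_a, case_b below 0.035 m))), for 0.04 s.
At the end, for the whole second after the job is handed in: Silent cases stand released on the mat, upright within 0.15 rad, centres inside its outline; the rattling one is gripped, still, upright within 0.25 rad, over 40 mm beyond the board's middle, within 250 mm of its centre along it, underside over 120 mm above the bench, clear of the board (((distance between loose_ball_c0 and case_a below 0.06 m and (x of case_b in the frame of mat between -0.08 and 0.08 m and y of case_b in the frame of mat between -0.15 and 0.15 m and height (world z) of case_b below 0.012 m and angle between case_b's own z axis and vertical below 0.15 rad and linear speed of case_b below 0.03 m/s and contact force between the fingers and case_b below 0.2 N) and (x of case_c in the frame of mat between -0.08 and 0.08 m and y of case_c in the frame of mat between -0.15 and 0.15 m and height (world z) of case_c below 0.012 m and angle between case_c's own z axis and vertical below 0.15 rad and linear speed of case_c below 0.03 m/s and contact force between the fingers and case_c below 0.2 N) and x of case_a in the frame of board above 0.04 m and height (world z) of case_a above 0.12 m and y of case_a in the frame of board between -0.25 and 0.25 m and angle between case_a's own z axis and vertical below 0.25 rad and linear speed of case_a below 0.04 m/s and contact force between the fingers and case_a above 1 N and contact force between case_a and board below 0.1 N) or (distance between loose_ball_c0 and case_b below 0.06 m and (x of case_a in the frame of mat between -0.08 and 0.08 m and y of case_a in the frame of mat between -0.15 and 0.15 m and height (world z) of case_a below 0.012 m and angle between case_a's own z axis and vertical below 0.15 rad and linear speed of case_a below 0.03 m/s and contact force between the fingers and case_a below 0.2 N) and (x of case_c in the frame of mat between -0.08 and 0.08 m and y of case_c in the frame of mat between -0.15 and 0.15 m and height (world z) of case_c below 0.012 m and angle between case_c's own z axis and vertical below 0.15 rad and linear speed of case_c below 0.03 m/s and contact force between the fingers and case_c below 0.2 N) and x of case_b in the frame of board above 0.04 m and height (world z) of case_b above 0.12 m and y of case_b in the frame of board between -0.25 and 0.25 m and angle between case_b's own z axis and vertical below 0.25 rad and linear speed of case_b below 0.04 m/s and contact force between the fingers and case_b above 1 N and contact force between case_b and board below 0.1 N) or (distance between loose_ball_c0 and case_c below 0.06 m and (x of case_a in the frame of mat between -0.08 and 0.08 m and y of case_a in the frame of mat between -0.15 and 0.15 m and height (world z) of case_a below 0.012 m and angle between case_a's own z axis and vertical below 0.15 rad and linear speed of case_a below 0.03 m/s and contact force between the fingers and case_a below 0.2 N) and (x of case_b in the frame of mat between -0.08 and 0.08 m and y of case_b in the frame of mat between -0.15 and 0.15 m and height (world z) of case_b below 0.012 m and angle between case_b's own z axis and vertical below 0.15 rad and linear speed of case_b below 0.03 m/s and contact force between the fingers and case_b below 0.2 N) and x of case_c in the frame of board above 0.04 m and height (world z) of case_c above 0.12 m and y of case_c in the frame of board between -0.25 and 0.25 m and angle between case_c's own z axis and vertical below 0.25 rad and linear speed of case_c below 0.04 m/s and contact force between the fingers and case_c above 1 N and contact force between case_c and board below 0.1 N))); the arm keeps its last pose, push and grip.
It fails at once if one of the other things on the bench is moved more than 30 mm (distance of any of collar, setting_block, jar, findings_tray, mug, mallet, graver from where it was at the start of the episode above 0.03 m).
It also fails if it takes over 72 s, if anything falls off the work surface, if the arm or the gripper's body presses on something with over 40 N, if the wrist force passes 120 N, or if a joint passes its speed limit or range.

### The arm

A 7-joint arm with a two-finger parallel gripper is mounted at the origin on the work surface. World frame = base frame: x ahead of the robot, y to its left, z up, the work surface at z = 0. Lengths are in mm, angles in rad, forces in N, time in s.
With the tool pointing down it reaches from about 425 to 825 mm from the base axis. Payload 3.6 kg.
Tool frame: the origin (TCP) lies at the very end of the fingers, on their centre line; the grasp point (between the pads) lies grip_depth behind it (grip_depth is the distance from the TCP to the grasp point, in mm); z points along the fingers, y is the line along which they close (so a half turn about z gives the same grasp; the last joint's range is limited). The gripper opens to 93 mm and grips with 3 to 60 N. Pads are 15 mm wide; open, the fingers measure 128 mm over their backs; the gripper's body (75 mm by 188 mm) begins 65 mm behind the grasp point.
Start: joints at [-1.167, 0.615, -0.013, 1.423, 0.008, 1.103, -0.04], TCP at [270.812, 590.866, 218.64] pointing down, gripper open.
Joint ranges: [-3.12, 3.12], [-0.3, 2.06], [-1.34, 1.32], [0.26, 2.42], [-1.36, 4.5], [0.01, 1.98], [-2.84, 2.84]. Speed limits (rad/s): [2.79, 2.79, 3.14, 3.14, 3.14, 3.14, 3.14].

### API

Orientations are given as a rotation vector (axis times angle).
In Python, from cell import * gives the robot as it stands.
- The arm moves only by the tool move_arm, never from a script. Its argument "steps" is a list that holds one entry, the list of rows, each a list of 7 numbers: the shift along the world's x, y, z in units of 30 cm (1.0 is 30 cm), then the turn, a rotation vector about the world's x, y, z in units of 0.5 rad (1.0 is 0.5 rad), then the closure, from -1 (fully open) to 1 (shut). In form: [[[x, y, z, wx, wy, wz, hand], ...]]. A call has 1 to 12 rows; each row shifts and turns the commanded pose from where the row before left it; what a row does not reach is not made up. A row lasts 1/10 s, in which the tool goes at most 50 mm and 8.59 degrees, less where a joint would pass 70% of its speed; a pose out of reach is approached as far as the arm can. A call with a number of a shift or a turn outside -1 to 1 is refused whole. A call with a gripper value outside its range is refused whole. The fingers move at their own pace and stop on an object; "newtons" is the grip in N (left out, the last holds). Time passes only in rows, so rows that do not move let the fingers close. It gives the time, the measured TCP pose, the force, the opening and the grip force at its end, in the units of the state.
- get_obs(): the state, without advancing time (a new reading comes with each control period).
- camera(name): name is "side" or "top"; returns the picture (480x640x3 uint8, red, green, blue); there is no depth.
- calibration(name): a dict with "camera_matrix" (3x3 intrinsics, pixels), "position" and "rotation" of the camera in the world. Camera axes: x right, y down, z forward; pixel columns grow to the right and rows downward; lengths in mm; the calibration is good to about 2 mm. A picture is of the moment at which its call begins. calibration takes no time and is no camera call.
- sign_off(): hands the job in; it is judged then, once.
The state is a dict: "clock": time; "joint_pos": joint angles; "joint_velocities": joint speeds; "effort": joint torques, N m; "ee_pos": TCP position; "orientation": TCP orientation; "ft_force": force on the tool from outside, world axes, zero at the start; "moment": the same for the moment, N m; "gripper_width": opening from 0.0 (shut) to 1.0 (fully open); "gripper_force": force on a finger pad.
Only numpy, scipy, OpenCV 4.12 (cv2) and the standard library are available. Lean on these libraries where they do the work, as an engineer would, in place of code of your own. Each camera call takes 0.05 s, during which the arm holds its last target. There are 200 camera calls.

## Working session

There is one attempt and no reset: what is moved stays moved. The work goes in short steps, Python scripts to look and compute and a tool call to move; the robot and the scene stay as the last step left them, time stands still between calls to the robot, and variables do not carry over. Pictures are saved under pics/ and viewed, at most 10 in all, crops included, and the job is handed in when it is done.

Besides the shell and the picture viewer there is one more tool, called after ">>>" as a command line: name --argument value ..., lists and objects as JSON in quotes. move_arm: Moves the arm, as the interface text tells. Its arguments: {"type":"object","properties":{"steps":{"type":"array","items":{"type":"array","items":{"type":"array","items":{"type":"number","minimum":-1,"maximum":1}}}},"newtons":{"type":"number"}},"required":["steps"]}

```bash
mkdir -p pics; python3 - <<'E'
from cell import *
import cv2
for n in("side","top"):
    cv2.imwrite(f"pics/{n}0.png",camera(n)[:,:,::-1]); c=calibration(n); print(n,c)
print(get_obs())
E
ls
```

```text
side {'camera_matrix': array([[522.63035615,   0.        , 320.94340126],
       [  0.        , 522.63035615, 237.29231242],
       [  0.        ,   0.        ,   1.        ]]), 'position': array([  -7.59052077, -737.90525565, 1067.24514924]), 'rotation': array([-2.31806832,  0.82444516, -0.28319274])}
top {'camera_matrix': array([[486.60300827,   0.        , 311.72997389],
       [  0.        , 486.60300827, 234.45658568],
       [  0.        ,   0.        ,   1.        ]]), 'position': array([423.30562427, -55.01102703, 984.14823837]), 'rotation': array([-2.16345435,  2.19119297, -0.08446682])}
{'clock': 0.1, 'joint_pos': array([-1.16751889,  0.61581187, -0.01257643,  1.42474041,  0.00812713,
        1.10339672, -0.04040406]), 'joint_velocities': array([-0.00056531, -0.00277086,  0.00095972, -0.0051635 , -0.00062892,
        0.00098143, -0.00074083]), 'effort': array([ 2.03657852e-03, -4.60037148e+01,  2.10320866e-01, -1.66243601e+01,
       -6.12099026e-02,  1.69633341e-02,  1.04362150e-04]), 'ee_pos': array([270.55376645, 590.23133752, 217.60345729]), 'orientation': array([-0.66975692, -3.06894048,  0.00356156]), 'ft_force': array([ 0.79171022, -0.06177473, -0.06328802]), 'moment': array([0.02161781, 0.00569651, 0.03515295]), 'gripper_force': 0.0, 'gripper_width': 1.002092674081691}
pics
```

View pics/top0.png

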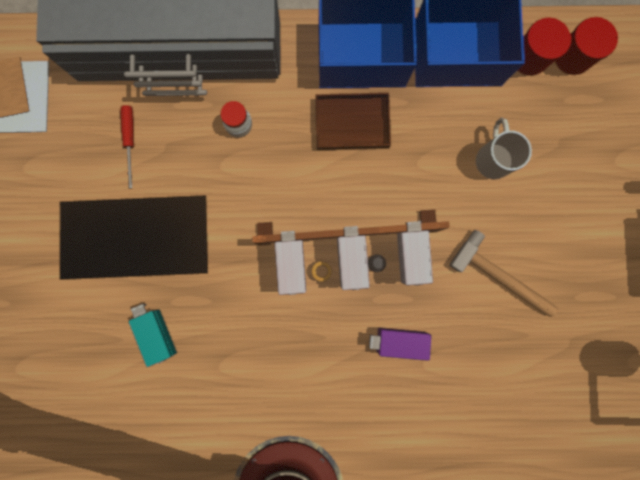

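View pics/side0.png

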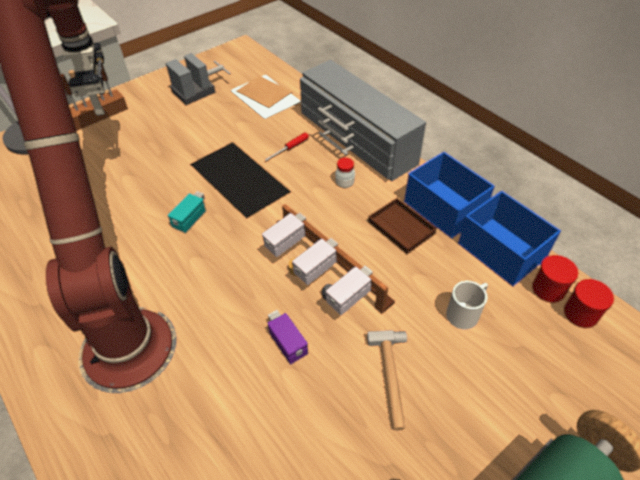

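The top view has three white cases at (290,267), (353,262) and (416,257). The lookalikes are turquoise (152,337) and purple (404,344), both excluded by the text. The mat is at (134,237), the collar at (318,271) and the block at (377,263). Next, one close crop combining both views.

```bash
python3 - <<'E'
import cv2,numpy as np
t=cv2.imread("pics/top0.png")[210:310,240:460]; s=cv2.imread("pics/side0.png")[195:320,250:410]
t=cv2.resize(t,(660,300),interpolation=cv2.INTER_CUBIC); s=cv2.resize(s,(384,300),interpolation=cv2.INTER_CUBIC)
o=np.zeros((600,660,3),np.uint8);o[:300]=t;o[300:,:384]=s
cv2.imwrite("pics/crop1.png",o)
E
```

```text
(no output)
```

View pics/crop1.png

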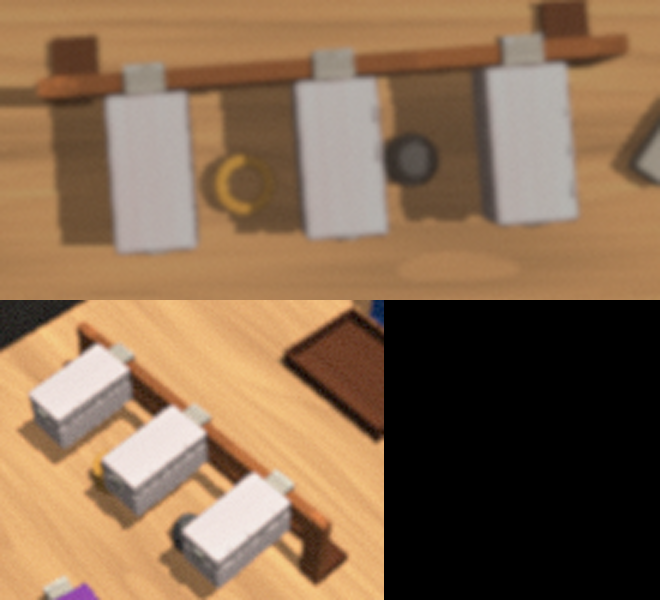

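The crop shows three white lids hung by grey hangers on the board. The collar lies between left and middle, the block between middle and right. Now I measure them.

```bash
cat > h.py <<'E'
import cv2,numpy as np
from scipy.spatial.transform import Rotation as R
from cell import *
def ray(n,p):
    c=calibration(n);K=c["camera_matrix"];d=R.from_rotvec(c["rotation"]).as_matrix()@np.linalg.solve(K,[p[0],p[1],1.]);return c["position"],d
def tri(a,b):
    (p,d),(q,e)=ray("top",a),ray("side",b)
    s=np.linalg.lstsq(np.c_[d,-e],q-p,rcond=None)[0];u,v=p+s[0]*d,q+s[1]*e
    return (u+v)/2,np.linalg.norm(u-v)
def atz(n,p,z):
    o,d=ray(n,p);return o+d*(z-o[2])/d[2]
E
python3 - <<'E'
from h import *
T=cv2.imread("pics/top0.png");S=cv2.imread("pics/side0.png")
def lids(im,roi,th):
    x0,y0,x1,y1=roi;m=np.zeros(im.shape[:2],np.uint8);m[y0:y1,x0:x1]=(im[y0:y1,x0:x1].min(2)>th)*255
    cs=[c for c in cv2.findContours(m,cv2.RETR_EXTERNAL,cv2.CHAIN_APPROX_NONE)[0] if cv2.contourArea(c)>200]
    out=[]
    for c in cs:
        mm=cv2.moments(c);out.append((mm["m10"]/mm["m00"],mm["m01"]/mm["m00"],cv2.contourArea(c),cv2.boxPoints(cv2.minAreaRect(c))))
    return sorted(out,key=lambda o:o[0])
a=lids(T,(260,215,450,305),165);b=lids(S,(255,200,380,315),165)
print([o[:3] for o in a],[o[:3] for o in b])
for o,p in zip(a,b):
    P,e=tri(o[:2],p[:2]);print("lid centre",P.round(1),"gap",round(e,1))
    q=np.array([atz("top",c,107)[:2] for c in o[3]]);print(q.round(1).tolist(), [np.linalg.norm(q[i]-q[i-1]).round(1) for i in range(4)])
    w=[q[i]-q[i-1] for i in range(4)];w=max(w[:2],key=np.linalg.norm);print("yaw",np.degrees(np.arctan2(w[1],w[0])))
for c in [(60,202),(206,196),(208,272),(61,279)]: print("mat",atz("top",c,4).round(1))
for c in [(253,240),(448,226)]: print("board end top",atz("top",c,100).round(1))
for c,z in [((318,271),28),((377,263),34),((152,337),30),((404,344),50)]: print(atz("top",c,z).round(0))
E
```

```text
[(291.0780922431866, 265.4888190076869, 954.0), (353.7315533980582, 262.0556634304207, 1030.0), (417.0848369737258, 257.06710984488757, 1053.0)] [(283.0845268183094, 228.1673687166526, 593.5), (314.62326261887347, 254.8568641794684, 683.5), (349.10010515247103, 284.1106203995794, 792.5)]
lid centre [439.7 -13.4 104.2] gap 0.5
[[480.3, 12.1], [483.2, -29.9], [395.3, -36.3], [392.4, 5.4]] [np.float64(88.2), np.float64(42.2), np.float64(88.2), np.float64(41.8)]
yaw 4.37460376877697
lid centre [ 445.9 -127.4  104.8] gap 2.9
[[487.7, -102.7], [490.6, -145.0], [401.8, -150.1], [399.0, -108.1]] [np.float64(88.9), np.float64(42.4), np.float64(88.9), np.float64(42.1)]
yaw 3.5105671850315763
lid centre [ 453.5 -242.   104.7] gap 3.1
[[495.2, -217.3], [497.6, -259.6], [408.9, -263.0], [406.5, -221.0]] [np.float64(88.8), np.float64(42.4), np.float64(88.8), np.float64(42.0)]
yaw 2.374306687929385
mat [576.9 460.9   4. ]
mat [585.3 163.2   4. ]
mat [430.9 158.4   4. ]
mat [420.6 454.2   4. ]
board end top [487.3  55.7 100. ]
board end top [ 508.3 -300.1  100. ]
[430. -63.  28.]
[ 444. -178.   34.]
[306. 261.  30.]
[ 290. -223.   50.]
```

>>> move_arm --steps '[[[0.1,-0.13,0,0,0,0.08,-1],[0.1,-0.13,0,0,0,0.08,-1],[0.1,-0.13,0,0,0,0.08,-1],[0.1,-0.13,0,0,0,0.08,-1],[0.02,-0.165,0,0,0,0.08,-1],[0.02,-0.165,0,0,0,0.08,-1],[0.02,-0.165,0,0,0,0.08,-1],[0.02,-0.165,0,0,0,0.08,-1],[0.02,-0.165,0,0,0,0.08,-1],[0.02,-0.165,0,0,0,0.08,-1],[0.02,-0.165,0,0,0,0.08,-1],[0.02,-0.165,0,0,0,0.08,-1]]]' --newtons 50

```text
clock: 1.3
ee_pos: [438.5, 36.9, 218.6]
orientation: [0.082, -3.14, 0.0]
ft_force: [0.9, 0.2, -0.1]
gripper_width: 1.003
gripper_force: 0.0
```

```bash
cat >> h.py <<'E'
def st():
    o=get_obs();M=R.from_rotvec(o["orientation"]).as_matrix();y=M[:,1]*np.sign(M[1,1])
    print("t",round(o["clock"],2),"p",o["ee_pos"].round(1),"y-yaw",round(np.arctan2(-y[0],y[1]),4),"z",M[:,2].round(4),"F",o["ft_force"].round(2),"M",o["moment"].round(3),"w",round(float(o["gripper_width"]),3),"gf",o["gripper_force"],"j",o["joint_pos"].round(2))
E
python3 -c "
from h import *
import cell
st(); print(grip_depth if 'grip_depth' in globals() else dir(cell))"
```

```text
t 1.3 p [438.5  36.9 218.6] y-yaw 0.0522 z [-1.e-04 -1.e-04 -1.e+00] F [ 0.9   0.22 -0.1 ] M [ 0.04  -0.018  0.03 ] w 1.003 gf 0.0 j [-0.09  0.29 -0.05  1.99  0.02  0.85  1.47]
18.8
```

>>> move_arm --steps '[[[0,-0.165,0,0,0,0.014,-1],[0,0,-0.1,0,0,0,-1],[0,0,-0.12,0,0,0,-1],[0,0,-0.12,0,0,0,-1],[0,0,-0.1,0,0,0,-1],[0,0,-0.045,0,0,0,-1],[0,0,0,0,0,0,-1],[0,0,0,0,0,0,-1]]]'

```text
clock: 2.1
ee_pos: [438.9, -10.6, 73.2]
orientation: [0.09, -3.14, 0.0]
ft_force: [0.7, -0.2, 0.7]
gripper_width: 1.001
gripper_force: 0.0
```

```bash
python3 -c "
from h import *
st()
for n in('top','side'): cv2.imwrite(f'pics/{n}1.png',camera(n)[:,:,::-1])
t=cv2.imread('pics/top1.png')[190:320,220:460];s=cv2.imread('pics/side1.png')[160:320,220:410]
cv2.imwrite('pics/c2.png',np.vstack([cv2.resize(t,(540,292)),cv2.resize(s,(540,300))[:,:]]))"
```

```text
t 2.1 p [438.9 -10.6  73.2] y-yaw 0.0572 z [-3.e-04 -1.e-04 -1.e+00] F [ 0.71 -0.17  0.7 ] M [-0.057 -0.05   0.003] w 1.001 gf 0.0 j [-0.01  0.54 -0.03  2.17  0.03  0.44  1.57]
```

View pics/c2.png

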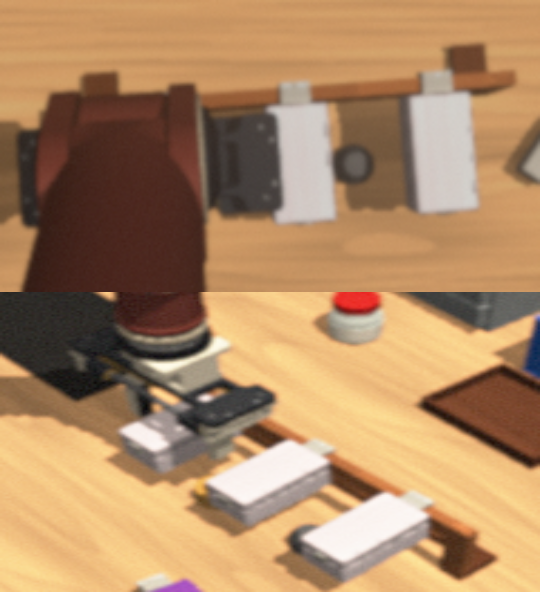

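The gripper straddles the left case (crop ~(160,440)) with a finger either side, and the body sits above the neighbour's lid. Closing now.

>>> move_arm --steps '[[[0,-0.007,0,0,0,0,-1],[0,0,0,0,0,0,1],[0,0,0,0,0,0,1],[0,0,0,0,0,0,1],[0,0,0,0,0,0,1],[0,0,0,0,0,0,1],[0,0,0,0,0,0,1],[0,0,0,0,0,0,1]]]' --newtons 50

```text
clock: 3.0
ee_pos: [438.7, -12.3, 73.1]
orientation: [0.09, -3.14, -0.001]
ft_force: [-0.7, 1.0, 0.6]
gripper_width: 0.536
gripper_force: 49.9
```

```bash
python3 -c "
from h import *
st()"
```

```text
t 3.0 p [438.7 -12.3  73.1] y-yaw 0.0575 z [-4.e-04  4.e-04 -1.e+00] F [-0.7   1.03  0.6 ] M [ 0.294  0.074 -0.043] w 0.536 gf 49.92495596408844 j [-0.    0.54 -0.03  2.17  0.03  0.44  1.57]
```

>>> move_arm --steps '[[[0,0,0.02,0,0,0,1],[0,0,0.04,0,0,0,1],[0,0,0.06,0,0,0,1],[0,0,0.1,0,0,0,1],[0,0,0.1,0,0,0,1],[0,0,0.1,0,0,0,1],[0,0,0.06,0,0,0,1],[0,0,0,0,0,0,1],[0,0,0,0,0,0,1],[0,0,0,0,0,0,1],[0,0,0,0,0,0,1]]]'

```text
clock: 4.1
ee_pos: [437.7, -12.8, 215.8]
orientation: [0.09, -3.137, 0.0]
ft_force: [-1.0, -0.2, -4.1]
gripper_width: 0.538
gripper_force: 49.9
```

```bash
python3 -c "
from h import *
st()"
```

```text
t 4.1 p [437.7 -12.8 215.8] y-yaw 0.0573 z [-3.6e-03 -1.0e-04 -1.0e+00] F [-1.   -0.25 -4.1 ] M [0.034 0.029 0.021] w 0.538 gf 49.927799105644226 j [ 0.01  0.3  -0.03  2.    0.01  0.85  1.59]
```

>>> move_arm --steps '[[[0,0,0,0,0.2,0,1],[0,0,0,0,0.25,0,1],[0,0,0,0,0.25,0,1],[0,0,0,0,0,0,1],[0,0,0,0,0,0,1],[0,0,0,0,0,0,1],[0,0,0,0,-0.25,0,1],[0,0,0,0,-0.25,0,1],[0,0,0,0,-0.2,0,1],[0,0,0,0,0,0,1],[0,0,0,0,0,0,1],[0,0,0,0,0,0,1]]]'

```text
clock: 5.3
ee_pos: [439.8, -12.7, 217.5]
orientation: [-0.09, 3.14, -0.0]
ft_force: [0.6, 0.3, -3.6]
gripper_width: 0.535
gripper_force: 49.9
```

```bash
python3 -c "
from h import *
st()"
```

```text
t 5.3 p [439.8 -12.7 217.5] y-yaw 0.0573 z [ 5.e-04 -0.e+00 -1.e+00] F [ 0.56  0.3  -3.58] M [-0.    -0.056 -0.017] w 0.535 gf 49.92782950401306 j [ 0.01  0.3  -0.04  2.    0.01  0.85  1.59]
```

>>> move_arm --steps '[[[0,0,0,0,-0.2,0,1],[0,0,0,0,-0.25,0,1],[0,0,0,0,-0.25,0,1],[0,0,0,0,0,0,1],[0,0,0,0,0,0,1],[0,0,0,0,0,0,1],[0,0,0,0,0.25,0,1],[0,0,0,0,0.25,0,1],[0,0,0,0,0.2,0,1],[0,0,0,0,0,0,1],[0,0,0,0,0,0,1],[0,0,0,0,0,0,1]]]'

```text
clock: 6.5
ee_pos: [438.1, -12.8, 216.9]
orientation: [0.09, -3.14, 0.0]
ft_force: [-0.2, 0.3, -4.0]
gripper_width: 0.537
gripper_force: 49.9
```

```bash
python3 -c "
from h import *
st()"
```

```text
t 6.5 p [438.1 -12.8 216.9] y-yaw 0.0572 z [-3.e-04 -1.e-04 -1.e+00] F [-0.15  0.33 -4.03] M [ 0.016  0.033 -0.028] w 0.537 gf 49.9276864528656 j [ 0.01  0.29 -0.04  2.    0.01  0.85  1.59]
```

```bash
cat >> h.py <<'E'
def avg(n=10):
    L=[]
    for i in range(n):
        camera("top");o=get_obs();L.append(np.r_[o["ft_force"],o["moment"],o["effort"][[1,3,5]]])
    L=np.array(L);print("mean",L.mean(0).round(3),"se",(L.std(0)/n**.5).round(3),"My",L[:,4].round(3));st()
E
python3 -c "
from h import *
avg()"
```

```text
mean [ 7.0000e-03  2.2700e-01 -4.4060e+00  1.6000e-02  1.2000e-02 -1.4000e-02
 -3.0287e+01 -1.5039e+01  6.8000e-02] se [0.15  0.155 0.091 0.006 0.007 0.007 0.052 0.021 0.004] My [ 0.013  0.037  0.002  0.018 -0.015  0.011  0.054  0.013 -0.028  0.018]
t 7.0 p [438.8 -12.7 217.3] y-yaw 0.0572 z [ 3.e-04 -1.e-04 -1.e+00] F [-0.35  1.5  -4.55] M [-0.008  0.018 -0.009] w 0.536 gf 49.92781162261963 j [ 0.01  0.29 -0.04  2.    0.01  0.85  1.59]
```

>>> move_arm --steps '[[[0,0,0,0,0.2,0,1],[0,0,0,0,0.25,0,1],[0,0,0,0,0.25,0,1],[0,0,0,0,0,0,1],[0,0,0,0,0,0,1],[0,0,0,0,0,0,1],[0,0,0,0,-0.2,0,1],[0,0,0,0,-0.2,0,1],[0,0,0,0,-0.2,0,1],[0,0,0,0,-0.1,0,1],[0,0,0,0,0,0,1],[0,0,0,0,0,0,1]]]'

```text
clock: 8.2
ee_pos: [438.2, -12.8, 218.0]
orientation: [-0.09, 3.14, -0.0]
ft_force: [1.0, -0.3, -4.3]
gripper_width: 0.538
gripper_force: 49.9
```

```bash
python3 -c "
from h import *
avg()"
```

```text
mean [-4.8000e-02  2.0100e-01 -4.3820e+00  3.1000e-02 -2.0000e-03  1.2000e-02
 -3.0687e+01 -1.4974e+01  9.0000e-02] se [0.144 0.101 0.091 0.005 0.01  0.01  0.059 0.033 0.006] My [-0.042 -0.036  0.001 -0.018  0.045  0.009 -0.025  0.019 -0.026  0.049]
t 8.7 p [438.9 -12.7 216.9] y-yaw 0.0573 z [-5.e-04 -0.e+00 -1.e+00] F [ 0.02  0.31 -3.85] M [ 0.034  0.049 -0.   ] w 0.535 gf 49.927793741226196 j [ 0.01  0.3  -0.04  2.    0.01  0.85  1.59]
```

>>> move_arm --steps '[[[0,0,0,0,0.2,0,1],[0,0,0,0,0.25,0,1],[0,0,0,0,0.25,0,1],[0,0,0,0,0,0,1],[0,0,0,0,0,0,1],[0,0,0,0,0,0,1],[0,0,0,0,0,0,1]]]'

```text
clock: 9.4
ee_pos: [438.1, -12.8, 217.8]
orientation: [0.08, -2.792, -0.014]
ft_force: [-0.0, -0.0, -4.2]
gripper_width: 0.539
gripper_force: 49.9
```

```bash
python3 -c "
from h import *
avg(8)"
```

```text
mean [-1.0200e-01  2.0300e-01 -4.0420e+00  4.1000e-02 -6.4400e-01 -5.0000e-03
 -3.8794e+01 -1.4422e+01  1.5060e+00] se [0.146 0.136 0.112 0.009 0.009 0.009 0.054 0.002 0.002] My [-0.628 -0.633 -0.694 -0.629 -0.638 -0.647 -0.671 -0.611]
t 9.8 p [438.8 -12.7 217.3] y-yaw 0.0538 z [-3.426e-01 -1.000e-04 -9.395e-01] F [ 0.16 -0.02 -3.65] M [ 0.079 -0.611 -0.019] w 0.534 gf 49.9278599023819 j [ 0.    0.48 -0.03  1.75  0.01  1.26  1.6 ]
```

>>> move_arm --steps '[[[0,0,0,0,-0.2,0,1],[0,0,0,0,-0.25,0,1],[0,0,0,0,-0.25,0,1],[0,0,0,0,-0.25,0,1],[0,0,0,0,-0.25,0,1],[0,0,0,0,-0.2,0,1],[0,0,0,0,0,0,1],[0,0,0,0,0,0,1],[0,0,0,0,0,0,1],[0,0,0,0,0,0,1]]]'

```text
clock: 10.8
ee_pos: [440.4, -12.7, 217.5]
orientation: [-0.08, 2.79, -0.014]
ft_force: [0.7, 0.1, -4.7]
gripper_width: 0.533
gripper_force: 49.9
```

```bash
python3 -c "
from h import *
avg(8)"
```

```text
mean [-2.1200e-01  6.2000e-02 -4.2010e+00  2.2000e-02  6.7200e-01  7.0000e-03
 -2.2935e+01 -1.4551e+01 -1.3710e+00] se [0.117 0.165 0.171 0.01  0.005 0.007 0.03  0.007 0.001] My [0.66  0.69  0.666 0.665 0.697 0.651 0.681 0.661]
t 11.2 p [438.8 -12.7 217.1] y-yaw 0.0537 z [ 3.426e-01 -1.000e-04 -9.395e-01] F [-0.43 -0.11 -4.07] M [-0.011  0.661  0.018] w 0.532 gf 49.928058385849 j [ 0.    0.16 -0.03  2.27  0.04  0.36  1.56]
```

>>> move_arm --steps '[[[0,0,0,0,0.2,0,1],[0,0,0,0,0.25,0,1],[0.02,0.08,0,0,0.25,0,1],[0.03,0.14,0,0,0,0,1],[0.03,0.16,0,0,0,0,1],[0.03,0.16,0,0,0,0,1],[0.03,0.16,0,0,0,0,1],[0.03,0.16,0,0,0,0,1],[0.03,0.16,0,0,0,0,1],[0.02,0.16,0,0,0,0,1],[0,0.12,0,0,0,0,1],[0,0.076,0,0,0,0,1]]]'

```text
clock: 12.4
ee_pos: [503.7, 404.9, 216.3]
orientation: [0.096, -3.14, -0.005]
ft_force: [-0.4, -0.5, -4.3]
gripper_width: 0.535
gripper_force: 49.9
```

>>> move_arm --steps '[[[0,0,-0.1,0,0,0,1],[0,0,-0.14,0,0,0,1],[0,0,-0.14,0,0,0,1],[0,0,-0.14,0,0,0,1],[0,0,-0.08,0,0,0,1],[0,0,-0.02,0,0,0,1],[0,0,0,0,0,0,1],[0,0,0,0,0,0,1]]]'

```text
clock: 13.2
ee_pos: [506.2, 401.3, 32.8]
orientation: [-0.09, 3.137, 0.004]
ft_force: [0.4, -0.8, -4.3]
gripper_width: 0.537
gripper_force: 49.9
```

```bash
python3 -c "
from h import *
st()"
```

```text
t 13.2 p [506.2 401.3  32.8] y-yaw 0.0571 z [ 0.0031  0.0027 -1.    ] F [ 0.36 -0.75 -4.33] M [ 0.038 -0.012 -0.015] w 0.537 gf 49.92781698703766 j [-0.66  0.82 -0.08  1.61  0.09  0.71  0.85]
```

>>> move_arm --steps '[[[0,0,-0.012,0,0,0,1],[0,0,-0.01,0,0,0,1],[0,0,-0.007,0,0,0,1],[0,0,-0.003,0,0,0,1],[0,0,0,0,0,0,1],[0,0,0,0,0,0,1]]]'

```text
clock: 13.8
ee_pos: [506.9, 400.8, 24.9]
orientation: [-0.09, 3.136, 0.003]
ft_force: [0.6, -1.2, 7.6]
gripper_width: 0.536
gripper_force: 50.0
```

>>> move_arm --steps '[[[0,0,0,0,0,0,-1],[0,0,0,0,0,0,-1],[0,0,0,0,0,0,-1],[0,0,0,0,0,0,-1],[0,0,0,0,0,0,-1],[0,0,0.05,0,0,0,-1],[0,0,0.13,0,0,0,-1],[0,0,0.15,0,0,0,-1],[0,0,0.15,0,0,0,-1],[0,0,0.15,0,0,0,-1]]]'

```text
clock: 14.8
ee_pos: [504.7, 400.0, 213.6]
orientation: [-0.09, 3.139, 0.001]
ft_force: [0.5, 1.1, -0.6]
gripper_width: 1.002
gripper_force: 0.0
```

>>> move_arm --steps '[[[0,-0.1,0,0,0,0,-1],[-0.02,-0.16,0,0,0,0,-1],[-0.02,-0.16,0,0,0,0,-1],[-0.02,-0.16,0,0,0,0,-1],[-0.02,-0.16,0,0,0,0,-1],[-0.02,-0.16,0,0,0,0,-1],[-0.02,-0.16,0,0,0,0,-1],[-0.02,-0.16,0,0,0,0,-1],[-0.02,-0.16,0,0,0,0,-1],[-0.02,-0.16,0,0,0,0,-1],[-0.02,-0.16,0,0,0,0,-1],[0,-0.057,0,0,0,0,-1]]]'

```text
clock: 16.0
ee_pos: [443.4, -132.9, 211.8]
orientation: [-0.077, 3.14, -0.005]
ft_force: [0.1, 0.4, -1.1]
gripper_width: 0.999
gripper_force: 0.0
```

```bash
python3 -c "
from h import *
camera('side');camera('side');st()
for n in('top','side'): cv2.imwrite(f'pics/{n}2.png',camera(n)[:,:,::-1])
t=cv2.imread('pics/top2.png')[180:330,40:460];s=cv2.imread('pics/side2.png')[120:330,180:420]
cv2.imwrite('pics/c3.png',np.vstack([cv2.resize(t,(700,250)),cv2.resize(s,(700,350),)[:, :]]))"
```

```text
t 16.1 p [ 444.5 -130.5  211.5] y-yaw 0.0502 z [ 0.0016 -0.0018 -1.    ] F [-0.2   0.61  0.86] M [ 0.119 -0.027  0.003] w 1.0 gf 0.0 j [ 0.26  0.34 -0.02  1.95  0.01  0.85  1.85]
```

View pics/c3.png

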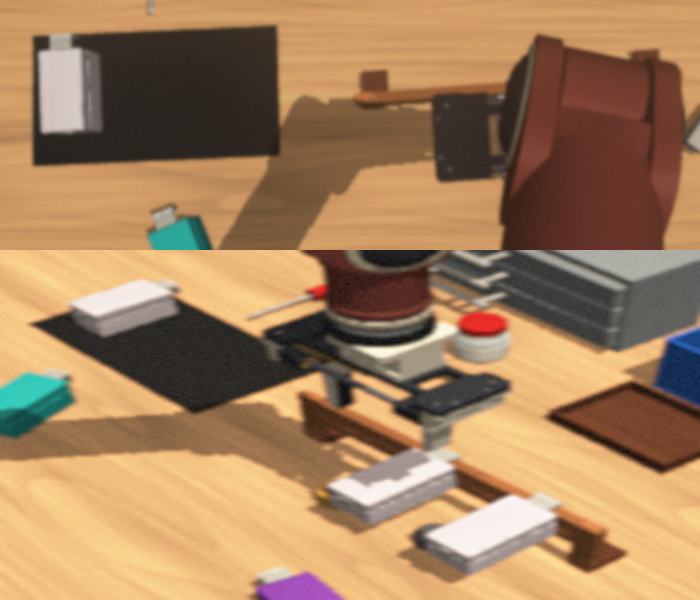

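Case 1 stands upright on the mat (crop (65,90)); the two others still hang and the gripper is over the middle one.

>>> move_arm --steps '[[[0,0,0,0,0,0,-1],[0,0,-0.1,0,0,0,-1],[0,0,-0.12,0,0,0,-1],[0,0,-0.12,0,0,0,-1],[0,0,-0.09,0,0,0,-1],[0,0,-0.035,0,0,0,-1],[0,0,0,0,0,0,-1]]]'

```text
clock: 16.9
ee_pos: [444.5, -125.4, 70.2]
orientation: [0.094, -3.138, -0.002]
ft_force: [0.1, -0.0, 0.3]
gripper_width: 1.001
gripper_force: 0.0
```

```bash
python3 -c "
from h import *
st()"
```

```text
t 16.9 p [ 444.5 -125.4   70.2] y-yaw 0.0599 z [-0.0026  0.0012 -1.    ] F [ 0.07 -0.01  0.32] M [ 0.005 -0.022  0.   ] w 1.001 gf 0.0 j [ 0.24  0.56 -0.02  2.11  0.03  0.47  1.83]
```

>>> move_arm --steps '[[[0.002,-0.004,0.008,0,0,0,-1],[0,0,0,0,0,0,1],[0,0,0,0,0,0,1],[0,0,0,0,0,0,1],[0,0,0,0,0,0,1],[0,0,0,0,0,0,1],[0,0,0,0,0,0,1],[0,0,0,0,0,0,1]]]'

```text
clock: 17.7
ee_pos: [445.1, -127.4, 73.4]
orientation: [0.09, -3.139, -0.002]
ft_force: [0.1, 1.9, 2.2]
gripper_width: 0.535
gripper_force: 49.9
```

```bash
python3 -c "
from h import *
st()"
```

```text
t 17.7 p [ 445.1 -127.4   73.4] y-yaw 0.0576 z [-8.e-04  1.e-03 -1.e+00] F [0.07 1.9  2.16] M [ 0.52   0.186 -0.02 ] w 0.535 gf 49.86830949783325 j [ 0.25  0.56 -0.02  2.1   0.03  0.48  1.83]
```

>>> move_arm --steps '[[[0,0,0.02,0,0,0,1],[0,0,0.04,0,0,0,1],[0,0,0.06,0,0,0,1],[0,0,0.1,0,0,0,1],[0,0,0.1,0,0,0,1],[0,0,0.1,0,0,0,1],[0,0,0.06,0,0,0,1],[0,0,0,0,0.2,0,1],[0,0,0,0,0.25,0,1],[0,0,0,0,0.25,0,1],[0,0,0,0,0,0,1],[0,0,0,0,0,0,1]]]'

```text
clock: 18.9
ee_pos: [445.0, -128.4, 216.5]
orientation: [0.08, -2.79, -0.014]
ft_force: [0.3, -0.2, -4.3]
gripper_width: 0.533
gripper_force: 49.9
```

```bash
python3 -c "
from h import *
camera('top');avg(8)"
```

```text
mean [ 1.7000e-01 -1.1400e-01 -3.3980e+00  4.3000e-02 -6.0300e-01  7.0000e-03
 -4.0087e+01 -1.4713e+01  1.4280e+00] se [0.122 0.176 0.188 0.007 0.014 0.013 0.114 0.013 0.006] My [-0.557 -0.639 -0.589 -0.53  -0.644 -0.633 -0.616 -0.617]
t 19.35 p [ 445.2 -128.3  217.9] y-yaw 0.0535 z [-3.421e-01 -1.000e-04 -9.397e-01] F [-0.46 -0.32 -3.44] M [ 0.061 -0.617  0.029] w 0.533 gf 49.87580716609955 j [ 0.19  0.51 -0.    1.69  0.07  1.29  1.79]
```

>>> move_arm --steps '[[[0,0,0,0,-0.2,0,1],[0,0,0,0,-0.25,0,1],[0,0,0,0,-0.25,0,1],[0,0,0,0,-0.25,0,1],[0,0,0,0,-0.25,0,1],[0,0,0,0,-0.2,0,1],[0,0,0,0,0,0,1],[0,0,0,0,0,0,1],[0,0,0,0,0,0,1],[0,0,0,0,0,0,1]]]'

```text
clock: 20.35
ee_pos: [447.0, -128.1, 217.8]
orientation: [-0.082, 2.79, -0.014]
ft_force: [0.0, 0.5, -2.5]
gripper_width: 0.535
gripper_force: 49.9
```

```bash
python3 -c "
from h import *
avg(8)"
```

```text
mean [ 3.1200e-01  1.7200e-01 -4.0790e+00  4.2000e-02  6.3300e-01 -2.0000e-03
 -2.5377e+01 -1.4678e+01 -1.2120e+00] se [0.12  0.088 0.157 0.007 0.008 0.007 0.028 0.007 0.001] My [0.641 0.638 0.641 0.661 0.656 0.595 0.641 0.594]
t 20.75 p [ 445.5 -128.2  217.4] y-yaw 0.054 z [ 3.427e-01  1.000e-04 -9.395e-01] F [ 0.12  0.01 -3.58] M [0.032 0.594 0.004] w 0.533 gf 49.875855445861816 j [ 0.41  0.21 -0.13  2.21 -0.18  0.4   2.07]
```

>>> move_arm --steps '[[[0,0,0,0,0.2,0,1],[0,0,0,0,0.2,0,1],[0,0,0,0,0.12,0,1],[0,0,0,0,0.08,0,1],[0,0,0,0,0,0,1],[0,0,0,0,0,0,1]]]'

```text
clock: 21.35
ee_pos: [445.4, -128.2, 217.2]
orientation: [-0.088, 3.09, -0.002]
ft_force: [0.8, 0.8, -3.8]
gripper_width: 0.533
gripper_force: 49.9
```

```bash
python3 -c "
from h import *
avg(12)"
```

```text
mean [-7.3000e-02  6.9000e-02 -3.6110e+00  2.9000e-02  1.1600e-01  4.0000e-03
 -3.1176e+01 -1.5252e+01 -1.4200e-01] se [0.146 0.173 0.157 0.004 0.006 0.007 0.032 0.022 0.004] My [0.142 0.124 0.107 0.115 0.139 0.097 0.099 0.117 0.162 0.119 0.086 0.083]
t 21.95 p [ 445.4 -128.2  217.5] y-yaw 0.0572 z [ 5.010e-02 -1.000e-04 -9.987e-01] F [ 0.26  0.37 -3.19] M [0.02  0.083 0.012] w 0.539 gf 49.87567484378815 j [ 0.26  0.31 -0.03  1.98 -0.    0.81  1.87]
```

>>> move_arm --steps '[[[0,0,0,0,0.2,0,1],[0,0,0,0,0.3,0,1],[0,0,0,0,0.3,0,1],[0,0,0,0,0,0,1],[0,0,0,0,0,0,1],[0,0,0,0,-0.2,0,1],[0,0,0,0,-0.2,0,1],[0,0,0,0,-0.12,0,1],[0,0,0,0,-0.08,0,1],[0,0,0,0,0,0,1],[0,0,0,0,0,0,1]]]'

```text
clock: 23.05
ee_pos: [444.5, -128.5, 218.4]
orientation: [0.087, -3.092, -0.001]
ft_force: [-0.4, -0.1, -3.9]
gripper_width: 0.535
gripper_force: 49.9
```

```bash
python3 -c "
from h import *
avg(12)"
```

```text
mean [ 8.2000e-02 -1.2900e-01 -3.8150e+00  3.6000e-02 -8.2000e-02  4.0000e-03
 -3.3702e+01 -1.5168e+01  2.7300e-01] se [0.137 0.123 0.102 0.007 0.006 0.008 0.046 0.019 0.003] My [-0.11  -0.098 -0.117 -0.082 -0.078 -0.087 -0.072 -0.079 -0.064 -0.057
 -0.036 -0.105]
t 23.65 p [ 445.4 -128.2  217.3] y-yaw 0.0573 z [-0.0503 -0.     -0.9987] F [ 0.97  0.2  -4.07] M [ 0.017 -0.105 -0.002] w 0.532 gf 49.87578749656677 j [ 0.24  0.35 -0.02  1.9   0.02  0.93  1.84]
```

Case 2 is silent as well: the ±0.05 difference is -0.198, against about -0.10 expected with a ball. Placing it on the mat.

>>> move_arm --steps '[[[0,0.06,0,0,-0.1,0,1],[0.02,0.12,0,0,0,0,1],[0.025,0.16,0,0,0,0,1],[0.025,0.16,0,0,0,0,1],[0.025,0.16,0,0,0,0,1],[0.025,0.16,0,0,0,0,1],[0.025,0.16,0,0,0,0,1],[0.025,0.16,0,0,0,0,1],[0.02,0.14,0,0,0,0,1],[0.01,0.1,0,0,0,0,1],[0,0.047,0,0,0,0,1],[0,0,-0.08,0,0,0,1]]]'

```text
clock: 24.85
ee_pos: [506.7, 304.2, 195.9]
orientation: [-0.096, 3.134, 0.009]
ft_force: [-0.5, 0.2, -2.7]
gripper_width: 0.536
gripper_force: 49.9
```

>>> move_arm --steps '[[[0,0,-0.14,0,0,0,1],[0,0,-0.14,0,0,0,1],[0,0,-0.14,0,0,0,1],[0,0,-0.1,0,0,0,1],[0,0,-0.02,0,0,0,1],[0,0,0,0,0,0,1],[0,0,0,0,0,0,1],[0,0,0,0,0,0,1]]]'

```text
clock: 25.65
ee_pos: [507.0, 300.6, 33.6]
orientation: [-0.089, 3.136, 0.003]
ft_force: [0.7, 0.1, -3.9]
gripper_width: 0.535
gripper_force: 49.9
```

```bash
python3 -c "
from h import *
st()"
```

```text
t 25.65 p [507.  300.6  33.6] y-yaw 0.0569 z [ 0.0038  0.0021 -1.    ] F [ 0.68  0.1  -3.85] M [ 0.046  0.063 -0.056] w 0.535 gf 49.87573742866516 j [-0.52  0.75 -0.09  1.78  0.1   0.61  0.96]
```

>>> move_arm --steps '[[[0,0,-0.012,0,0,0,1],[0,0,-0.01,0,0,0,1],[0,0,-0.007,0,0,0,1],[0,0,-0.004,0,0,0,1],[0,0,0,0,0,0,1],[0,0,0,0,0,0,1]]]'

```text
clock: 26.25
ee_pos: [508.0, 300.1, 24.2]
orientation: [-0.09, 3.135, 0.002]
ft_force: [2.2, -1.9, 7.9]
gripper_width: 0.531
gripper_force: 50.0
```

>>> move_arm --steps '[[[0,0,0,0,0,0,-1],[0,0,0,0,0,0,-1],[0,0,0,0,0,0,-1],[0,0,0,0,0,0,-1],[0,0,0,0,0,0,-1],[0,0,0.05,0,0,0,-1],[0,0,0.13,0,0,0,-1],[0,0,0.15,0,0,0,-1],[0,0,0.15,0,0,0,-1],[0,0,0.15,0,0,0,-1]]]'

```text
clock: 27.25
ee_pos: [505.2, 299.7, 213.6]
orientation: [-0.09, 3.139, 0.001]
ft_force: [0.2, -1.1, 0.1]
gripper_width: 1.001
gripper_force: 0.0
```

>>> move_arm --steps '[[[0,-0.1,0,0,0,0,-1],[-0.02,-0.16,0,0,0,0,-1],[-0.02,-0.16,0,0,0,0,-1],[-0.02,-0.16,0,0,0,0,-1],[-0.02,-0.16,0,0,0,0,-1],[-0.02,-0.16,0,0,0,0,-1],[-0.02,-0.16,0,0,0,0,-1],[-0.02,-0.16,0,0,0,0,-1],[-0.02,-0.16,0,0,0,0,-1],[-0.02,-0.16,0,0,0,0,-1],[0,-0.16,0,0,0,0,-1],[0,-0.1,0,0,0,0,-1]]]'

```text
clock: 28.45
ee_pos: [450.3, -244.6, 211.8]
orientation: [-0.082, 3.139, -0.004]
ft_force: [1.0, 0.5, 0.4]
gripper_width: 0.996
gripper_force: 0.0
```

```bash
python3 -c "
from h import *
for i in range(4): camera('side')
st()"
```

```text
t 28.65 p [ 451.3 -240.2  211.2] y-yaw 0.0559 z [ 6.e-04  4.e-04 -1.e+00] F [ 0.89  0.85 -0.24] M [0.055 0.024 0.019] w 1.003 gf 0.0 j [ 0.46  0.41 -0.02  1.83  0.01  0.9   2.06]
```

>>> move_arm --steps '[[[0.005,-0.003,0,0,0,0,-1],[0,0,-0.1,0,0,0,-1],[0,0,-0.12,0,0,0,-1],[0,0,-0.12,0,0,0,-1],[0,0,-0.09,0,0,0,-1],[0,0,-0.028,0,0,0,-1],[0,0,0,0,0,0,-1],[0,0,0,0,0,0,-1]]]'

```text
clock: 29.45
ee_pos: [454.1, -240.8, 74.4]
orientation: [-0.092, 3.138, -0.001]
ft_force: [-0.2, 0.3, 0.8]
gripper_width: 1.0
gripper_force: 0.0
```

```bash
python3 -c "
from h import *
st()"
```

```text
t 29.45 p [ 454.1 -240.8   74.4] y-yaw 0.0585 z [ 2.1e-03 -8.0e-04 -1.0e+00] F [-0.16  0.25  0.76] M [0.007 0.03  0.002] w 1.0 gf 0.0 j [ 0.46  0.61 -0.02  1.97  0.02  0.56  2.05]
```

>>> move_arm --steps '[[[0,0,0,0,0,0,-1],[0,0,0,0,0,0,1],[0,0,0,0,0,0,1],[0,0,0,0,0,0,1],[0,0,0,0,0,0,1],[0,0,0,0,0,0,1],[0,0,0,0,0,0,1],[0,0,0,0,0,0,1]]]'

```text
clock: 30.25
ee_pos: [452.8, -241.3, 73.2]
orientation: [0.09, -3.14, 0.001]
ft_force: [0.4, -0.3, 1.3]
gripper_width: 0.536
gripper_force: 50.0
```

Lifting and shaking with the same ±0.05 test (-x end low first).

>>> move_arm --steps '[[[0,0,0.02,0,0,0,1],[0,0,0.04,0,0,0,1],[0,0,0.06,0,0,0,1],[0,0,0.1,0,0,0,1],[0,0,0.1,0,0,0,1],[0,0,0.1,0,0,0,1],[0,0,0.06,0,0,0,1],[0,0,0,0,-0.2,0,1],[0,0,0,0,-0.25,0,1],[0,0,0,0,-0.25,0,1],[0,0,0,0,0,0,1],[0,0,0,0,0,0,1]]]'

```text
clock: 31.45
ee_pos: [452.0, -241.1, 217.4]
orientation: [-0.078, 2.793, -0.013]
ft_force: [0.4, 0.3, -3.6]
gripper_width: 0.537
gripper_force: 50.0
```

>>> move_arm --steps '[[[0,0,0,0,0,0,1],[0,0,0,0,0.2,0,1],[0,0,0,0,0.2,0,1],[0,0,0,0,0.12,0,1],[0,0,0,0,0.08,0,1],[0,0,0,0,0,0,1],[0,0,0,0,0,0,1]]]'

```text
clock: 32.15
ee_pos: [454.2, -240.3, 217.1]
orientation: [-0.092, 3.09, -0.003]
ft_force: [-0.2, 0.2, -4.0]
gripper_width: 0.534
gripper_force: 50.0
```

```bash
python3 -c "
from h import *
avg(12)"
```

```text
mean [ 2.9000e-01  3.0000e-03 -3.9090e+00  3.7000e-02  6.4000e-02  1.0000e-03
 -3.5591e+01 -1.5894e+01 -9.6000e-02] se [0.092 0.11  0.123 0.004 0.009 0.009 0.026 0.025 0.004] My [0.073 0.117 0.052 0.073 0.076 0.068 0.041 0.005 0.094 0.101 0.047 0.016]
t 32.75 p [ 452.8 -241.1  217.2] y-yaw 0.0569 z [ 5.000e-02 -1.000e-04 -9.987e-01] F [ 0.06 -0.54 -4.48] M [0.029 0.016 0.029] w 0.531 gf 49.9979031085968 j [ 0.48  0.38 -0.02  1.85 -0.02  0.86  2.09]
```

>>> move_arm --steps '[[[0,0,0,0,0.2,0,1],[0,0,0,0,0.3,0,1],[0,0,0,0,0.3,0,1],[0,0,0,0,0,0,1],[0,0,0,0,0,0,1],[0,0,0,0,-0.2,0,1],[0,0,0,0,-0.2,0,1],[0,0,0,0,-0.12,0,1],[0,0,0,0,-0.08,0,1],[0,0,0,0,0,0,1],[0,0,0,0,0,0,1]]]'

```text
clock: 33.85
ee_pos: [451.8, -241.6, 218.2]
orientation: [0.086, -3.091, -0.001]
ft_force: [-0.6, -0.3, -4.1]
gripper_width: 0.529
gripper_force: 50.0
```

```bash
python3 -c "
from h import *
avg(12)
for n in('top','side'): cv2.imwrite(f'pics/{n}3.png',camera(n)[:,:,::-1])
t=cv2.imread('pics/top3.png')[180:330,40:460];s=cv2.imread('pics/side3.png')[120:330,180:420]
cv2.imwrite('pics/c4.png',np.vstack([cv2.resize(t,(700,250)),cv2.resize(s,(700,350),)[:, :]]))"
```

```text
mean [-2.4600e-01 -2.2000e-02 -3.7490e+00  4.6000e-02 -4.4000e-02 -4.0000e-03
 -3.7982e+01 -1.5902e+01  2.1300e-01] se [0.114 0.14  0.128 0.011 0.009 0.009 0.046 0.015 0.003] My [-0.034 -0.041 -0.051 -0.086 -0.067 -0.038 -0.004 -0.076 -0.058 -0.062
  0.025 -0.035]
t 34.45 p [ 453. -241.  217.] y-yaw 0.0573 z [-0.0503  0.     -0.9987] F [ 0.16  0.21 -3.62] M [ 0.043 -0.035  0.025] w 0.535 gf 49.997854828834534 j [ 0.44  0.43 -0.01  1.78  0.03  0.98  2.04]
```

View pics/c4.png

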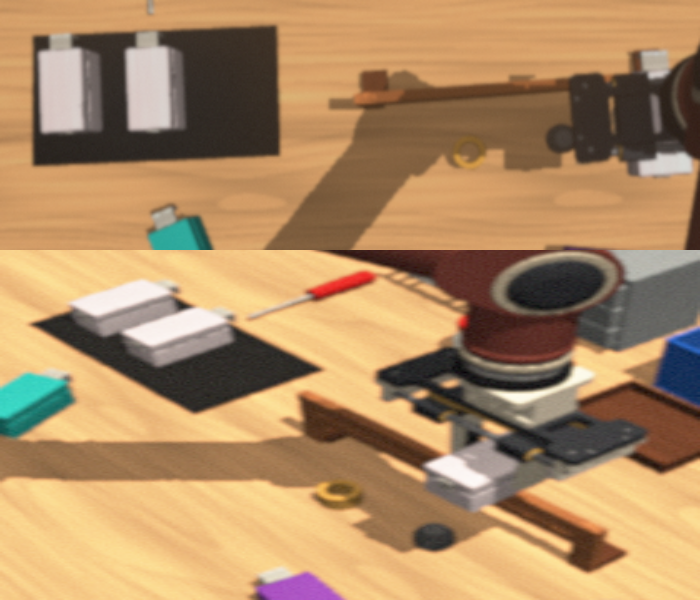

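The rattle is case 3: its ±0.05 difference is -0.108, against -0.198 for a silent one, which matches the ball prediction. Both silent cases stand on the mat and the collar and block are undisturbed. Holding case 3 out over the far side now.

>>> move_arm --steps '[[[0,0,0,0,-0.1,0,1],[0.03,0.01,0.01,0,0,0,1],[0.06,0.03,0.01,0,0,0,1],[0.08,0.04,0,0,0,0,1],[0.1,0.04,0,0,0,0,1],[0.1,0.04,0,0,0,0,1],[0.07,0.03,0,0,0,0,1],[0.04,0.01,0,0,0,0,1],[0.02,0,0,0,0,0,1],[0,0,0,0,0,0,1],[0,0,0,0,0,0,1],[0,0,0,0,0,0,1]]]'

```text
clock: 35.75
ee_pos: [602.1, -181.9, 223.3]
orientation: [0.088, -3.14, 0.001]
ft_force: [0.3, 0.8, -3.5]
gripper_width: 0.537
gripper_force: 50.0
```

```bash
python3 -c "
from h import *
for i in range(10): camera('side')
st()
im=camera('side')[:,:,::-1]; cv2.imwrite('pics/side4.png',cv2.resize(im[100:340,180:500],(640,480)))"
```

```text
t 36.25 p [ 602.9 -181.   223.2] y-yaw 0.0572 z [ 0. -0. -1.] F [ 0.25 -0.14 -3.77] M [ 0.049 -0.033 -0.009] w 0.533 gf 49.997965693473816 j [ 0.27  0.58 -0.02  1.48  0.01  1.08  1.87]
```

View pics/side4.png

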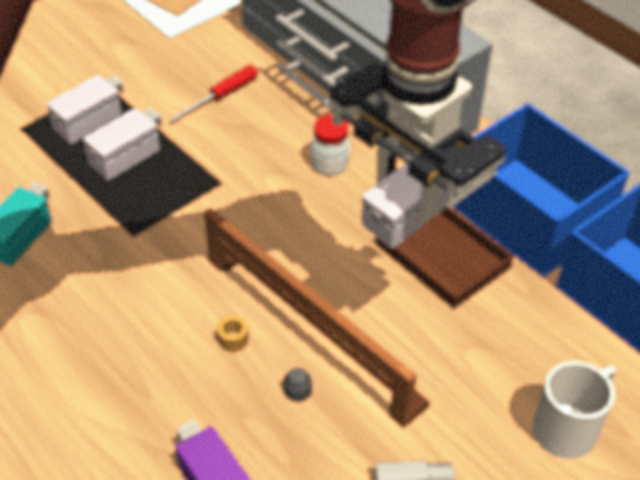

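The case is held level beyond the board (crop (405,210)), with both silent cases on the mat and everything else undisturbed.

```bash
python3 -c "
from cell import *
print(sign_off())"
```

```text
the job is handed in; nothing more can be done
None
```

I handed the job in at about 36 s: the right-hand case rattled and is held level beyond the board, and the other two stand released on the mat; `sign_off()` gave no verdict.

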